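# Hook the candle bracket onto the decanting post

### The arm

A 6-joint arm with a two-finger parallel gripper is mounted at the origin on the work surface; the furniture and walls round the work are solid. World frame = base frame: x ahead of the robot, y to its left, z up, the work surface at z = 0. Lengths are in mm, angles in rad, forces in N, time in s.
With the tool pointing down it reaches from about 400 to 825 mm from the base axis. Payload 7 kg.
Tool frame: the origin (TCP) lies at the very end of the fingers, on their centre line; the grasp point (between the pads) lies 19 mm behind it; z points along the fingers, y is the line along which they close (so a half turn about z gives the same grasp; the last joint's range is limited). The gripper opens to 85 mm and grips with 20 to 120 N. Pads are 22 mm wide; open, the fingers measure 114 mm over their backs; the gripper's body (76 mm by 85 mm) begins 54 mm behind the grasp point. The pads swing forward as they close: fully open they stand 13 mm farther back than shut.
Start: joints at [1.597, 0.359, 0.012, 0, -1.224, -0.288], TCP at [174.713, 651.974, 231.302] pointing down, gripper open.
Joint ranges: [-3.07, 3.07], [-1.43, 2.12], [-1.02, 1.25], [-3.03, 1.67], [-3.05, -0], [-3.03, 3.03]. Speed limits (rad/s): [2.39, 2.39, 3.01, 3.14, 3.14, 3.14].

### API

Orientations are given as a unit quaternion [w, x, y, z].
In Python, from bench import arm gives the robot as it stands.
- The arm moves only by the shell command python3 -m jog 'ROWS'. ROWS is JSON, one flat list of numbers, 7 for each row, row after row: the shift along the tool's x, y, z in mm, then the turn, a rotation vector about the tool's x, y, z in degrees, then the finger opening in mm, from 0 to 85.4. In form: [x, y, z, ax, ay, az, fingers, x, y, z, ax, ay, az, fingers, ...]. A call has 1 to 12 rows; each row is the pose to reach, as a shift and turn from the pose commanded when the call began, along the tool's axes at that moment; what a row does not reach only later rows make up. A row lasts 1/10 s, in which the tool goes at most 50 mm and 8.59 degrees, less where a joint would pass 70% of its speed; a pose out of reach is approached as far as the arm can. A call with a gripper value outside its range is refused whole. The fingers move at their own pace and stop on an object; the grip force is fixed at half the most. Time passes only in rows, so rows that repeat a pose let the fingers close. It gives the time, the measured TCP pose, the force, the opening and the grip force at its end, in the units of the state.
- arm.sense(): the state, without advancing time (a new reading comes with each control period).
- arm.read_camera(name): name is "side" or "top"; returns a dict with "color" (384x512x3 uint8, red, green, blue), "range_z" (384x512 float32, mm along the optical axis (not along the pixel's ray), 0 where there is no reading), "mtx" (3x3 intrinsics, pixels), "pose" (4x4, takes a point from camera to world coordinates). Camera axes: x right, y down, z forward; pixel columns grow to the right and rows downward; lengths in mm; the calibration is good to about 2 mm. A picture is of the moment at which its call begins.
- arm.sign_off(): hands the job in; it is judged then, once.
The state is a dict: "clock": time; "joint_pos": joint angles; "joint_vel": joint speeds; "tau": joint torques, N m; "eef_pos": TCP position; "tcp_rot": TCP orientation; "contact_force": force on the tool from outside, world axes, zero at the start; "moment": the same for the moment, N m; "grip_width": opening from 0.0 (shut) to 1.0 (fully open); "grip_force": force on a finger pad.
Only numpy, scipy, OpenCV 4.12 (cv2) and the standard library are available. Lean on these libraries where they do the work, as an engineer would, in place of code of your own. Each camera call takes 0.05 s, during which the arm holds its last target. There are 200 camera calls.

### The job

Set up the decanting light: hook the candle bracket into the lower two slots of the brass strip on the post - feel for the slots with its tabs, push them in and press the bracket straight down, firmly but without forcing it (never more than about 30 N), until it is fully home and the sprung catch has clicked out through its back plate. Then gently stand the candle upright in the bracket's cup and let go of it. Leave the bottle, the glass and the tasting cup where they stand.

Things in the scene. Friction and masses are not known exactly. Their poses are not given: they have to be found in the camera images.
- post: Fixed decanting post: dark oak channel 80 mm wide, 188 mm high, brass cap, on an oak foot 124 mm wide, 15 mm high, reaching 100 mm to the robot's side. Origin on the counter, in the middle, on the front plane of the brass strip; +x points into the post (away from the robot at yaw 0), z up. The strip, 54 mm wide, 3 mm thick, 19 mm hollow behind, has 3 upright slots in one column.
- post_front (a point): Point of the post frame at x = 0, y = 0, 50 mm above the counter (axes as the post): where the bracket's origin nominally is when home. But the strip is clamped by a screw in a long hole: with its slots and catch it sits up to 9 mm to either side and 3 mm higher or lower than nominal (not measured, fixed during a run; find the slots by feel or see them).
- slot_low (a point): Nominal middle of the lower end of the lowest slot, on the strip's front face, 80 mm above the counter (true one: see post_front). Slots are 8 mm wide, 27 mm high; lower ends of the other two 34 and 68 mm higher.
- bracket: Loose candle bracket, 0.35 kg, standing upright on the counter. Origin: bottom middle of the back face of its back plate; +x points out of the back (into the post when hung), z up. Dark back plate x -5..0 mm, 34 mm wide, 79 mm high, with a window 12 mm wide, z 4..17 mm, for the catch; grip plate and brass cup in front. Flush on the strip its origin is at x = 0 of the post frame.
- tab_low (a point): On the bracket's back face, middle of the underside of the lower hook tab's neck, 30 mm above the bracket's origin (axes as bracket). Two such tabs, the other 34 mm higher: 5 mm thick across y, neck 8 mm high, reaching x = 8.2 mm, with a lip (x 4.2..8.2) hanging 9 mm below the neck. They enter a slot with this point 9 to 19 mm above its lower end; home: resting on that end.
- grip_plate (a point): Middle of the bracket's dark upright grip plate, at x = -21, z = 90 mm of the bracket (axes as bracket): plate 10 mm thick across y, x -34..-8 mm, top (rounded) at z = 106 mm. Pinch it here from above, across y.
- cup_floor (a point): Centre of the inner floor of the bracket's brass cup, at x = -72, z = 5 mm of the bracket (axes as bracket). Cup 65 mm wide inside, 15 mm deep, wall 3 mm.
- catch (a joint): Sprung steel catch in the strip below the slots, 7 mm wide: how far it is pushed in (m). 0: stands 3 mm proud, ramp above, flat below; 0.003: flush. On its last 13 mm down the bracket's plate drives it in, which takes about 5 to 15 N downward; about 2 mm before home it springs out to 0 through the window; home is a hard stop.
- candle: Red pillar candle, 57 mm in diameter, 114 mm high, 0.2 to 0.33 kg, standing on the counter. Origin at the centre of its underside, z up.
- bottle: Dark half bottle with gold foil, 69 mm in diameter, 260 mm high, standing at the back right. Origin at the centre of its underside. Leave alone.
- flute: Empty champagne flute, 71 mm in diameter, 220 mm high, at the near right. Origin at the centre of its foot. Leave alone.
- tasting_cup: Silvered tasting cup, 84x100x24 mm, at the back left. Origin at the centre of its underside. Leave alone.

How it is judged:
By the outcome, as a careful person would: the job done as asked, in the order asked, and still so for the second after the job is handed in, with the robot touching nothing.
It also fails if it takes over 67 s, if anything falls off the work surface, if the arm or the gripper's body presses on something with over 40 N, if the wrist force passes 120 N, or if a joint passes its speed limit or range.

## Working session

There is one attempt and no reset: what is moved stays moved. The work goes in short steps, Python scripts to look and compute and a shell command to move; the robot and the scene stay as the last step left them, time stands still between calls to the robot, and variables do not carry over. Pictures are saved under pics/ and viewed, at most 10 in all, crops included, and the job is handed in when it is done.

```bash
mkdir -p pics; ls
python3 - <<'E'
from bench import arm
import cv2,numpy as np
s=arm.sense();print(s)
for n in("side","top"):
    c=arm.read_camera(n);np.savez(f"{n}0.npz",**c)
    cv2.imwrite(f"pics/{n}0.png",c["color"][:,:,::-1])
    print(n,c["mtx"].round(1).tolist(),c["pose"].round(3).tolist(),(c["range_z"]>0).mean())
E
```

```text
pics
{'clock': 0.0, 'joint_pos': array([ 1.59714368e+00,  3.59365969e-01,  1.10646412e-02, -3.91202782e-04,
       -1.22409856e+00, -2.88124293e-01]), 'joint_vel': array([-0.00033778,  0.00125643, -0.00021185, -0.00203575, -0.00058129,
       -0.00120538]), 'tau': array([ 1.01583122e-03, -5.83314300e+01,  2.93431073e+01,  6.93652958e+00,
       -5.86854891e-03,  7.77917080e-06]), 'eef_pos': array([174.55900512, 651.534306  , 230.37232839]), 'tcp_rot': array([ 8.20686178e-04,  9.91437295e-01, -1.30581062e-01, -5.60914860e-05]), 'contact_force': array([-0.1036331 ,  0.20352696, -0.54534895]), 'moment': array([ 0.06970977, -0.05478704, -0.00153113]), 'grip_force': 0.0, 'grip_width': 0.9995538203572154}
side [[352.7, 0.0, 256.5], [0.0, 352.7, 192.9], [0.0, 0.0, 1.0]] [[0.92, -0.245, 0.306, 128.269], [-0.392, -0.536, 0.748, -915.419], [-0.019, -0.808, -0.589, 690.944], [0.0, 0.0, 0.0, 1.0]] 0.9960734049479166
top [[454.2, 0.0, 261.0], [0.0, 454.2, 190.1], [0.0, 0.0, 1.0]] [[-0.008, -0.985, 0.17, 235.953], [-1.0, 0.01, 0.008, -162.561], [-0.01, -0.17, -0.985, 1265.298], [0.0, 0.0, 0.0, 1.0]] 0.9960581461588541
```

View pics/side0.png

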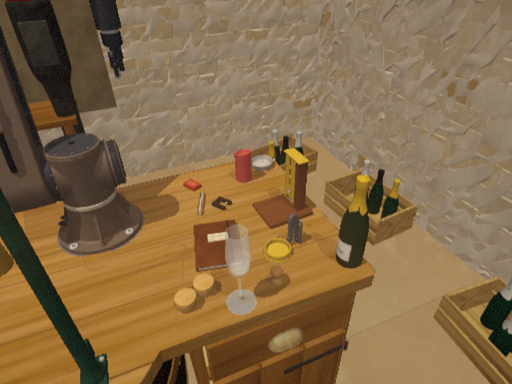

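View pics/top0.png

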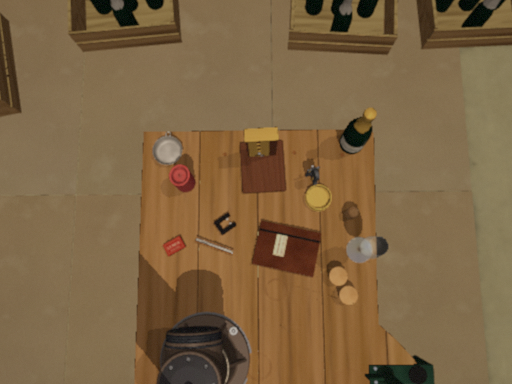

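The side view shows the candle at (243,166), the post at (297,180), the bracket plate at (295,230) with its cup at (278,250), the bottle at (352,235) and the flute at (238,265). The top view shows the bracket cup at (318,197) with its plate at (313,172), the post at (261,140) and the candle at (182,178).

```bash
cat > h.py <<'E'
import numpy as np,cv2
def cloud(c):
    z=c["range_z"];v,u=np.mgrid[:z.shape[0],:z.shape[1]]
    p=np.stack([u,v,np.ones_like(u)],-1)@np.linalg.inv(c["mtx"]).T*z[...,None]
    return p@c["pose"][:3,:3].T+c["pose"][:3,3]
E
python3 - <<'E'
from h import *
for n in("side","top"):
    c=dict(np.load(n+"0.npz"));P=cloud(c);hsv=cv2.cvtColor(c["color"],cv2.COLOR_RGB2HSV);H,S,V=cv2.split(hsv)
    z=c["range_z"]
    on=(P[...,0]>300)&(P[...,0]<900)&(abs(P[...,1])<500)&(z>0)
    print(n,"table z",np.percentile(P[...,2][on],[10,50]).round(1))
    m=(on&(P[...,2]>6)).astype(np.uint8)
    k,lab,st,ce=cv2.connectedComponentsWithStats(m)
    for i in range(1,k):
        if st[i,4]<25:continue
        q=P[lab==i];print(st[i].tolist(),"min",q.min(0).round().tolist(),"max",q.max(0).round().tolist(),c["color"][lab==i].mean(0).round().tolist())
    # yellow cup & post pieces
    red=on&((H<6)|(H>172))&(S>150)&(V>90)&(P[...,2]>20)
    print("red top",np.median(P[red&(P[...,2]>105)],0) if (red&(P[...,2]>105)).any() else None, P[red].min(0),P[red].max(0))
    s=c["color"][125:255,230:330] if n=="side" else c["color"][115:220,225:345]
    cv2.imwrite(f"pics/{n}0c.png",cv2.resize(s[:,:,::-1],None,fx=5.5 if n=="top" else 4.5,fy=5.5 if n=="top" else 4.5,interpolation=cv2.INTER_CUBIC))
E
python3 - <<'E'
import cv2,numpy as np
a=cv2.imread('pics/side0c.png');b=cv2.imread('pics/top0c.png')
h=400;r=[cv2.resize(i,(int(i.shape[1]*h/i.shape[0]),h)) for i in(a,b)]
m=np.hstack(r);print(m.shape);cv2.imwrite('pics/crop0.png',m)
E
```

```text
side table z [-354.7    0.7]
[253, 147, 60, 114, 2937] min [396.0, -348.0, 6.0] max [597.0, -91.0, 192.0] [130.0, 92.0, 43.0]
[234, 149, 42, 33, 721] min [451.0, 30.0, 6.0] max [626.0, 157.0, 117.0] [150.0, 88.0, 73.0]
[335, 174, 35, 94, 2039] min [555.0, -445.0, 6.0] max [615.0, -385.0, 262.0] [93.0, 79.0, 41.0]
[190, 178, 11, 12, 62] min [301.0, 61.0, 7.0] max [327.0, 115.0, 20.0] [180.0, 83.0, 50.0]
[199, 191, 6, 15, 47] min [300.0, -41.0, 6.0] max [326.0, 30.0, 17.0] [160.0, 121.0, 79.0]
[212, 196, 20, 13, 138] min [332.0, -82.0, 6.0] max [392.0, -23.0, 18.0] [89.0, 64.0, 41.0]
[211, 219, 25, 31, 284] min [300.0, -257.0, 13.0] max [367.0, -136.0, 21.0] [135.0, 91.0, 58.0]
[240, 225, 12, 44, 162] min [300.0, -442.0, 123.0] max [312.0, -400.0, 221.0] [174.0, 145.0, 110.0]
[270, 265, 13, 21, 232] min [370.0, -416.0, 6.0] max [400.0, -386.0, 50.0] [138.0, 99.0, 55.0]
red top [479.06821445  38.32930228 109.44323047] [451.66463155  29.95003281  20.0865711 ] [502.16553224  83.57061707 116.83377219]
top table z [-5.8 -0.4]
[340, 108, 37, 47, 1008] min [553.0, -443.0, 7.0] max [614.0, -37
[... 413 characters left out ...]
 207, 14, 13, 132] min [368.0, -422.0, 6.0] max [400.0, -385.0, 52.0] [105.0, 74.0, 45.0]
[214, 213, 23, 22, 194] min [330.0, -82.0, 6.0] max [389.0, -21.0, 18.0] [51.0, 39.0, 29.0]
[257, 221, 65, 24, 1121] min [300.0, -316.0, 7.0] max [365.0, -140.0, 23.0] [88.0, 52.0, 34.0]
[163, 236, 22, 10, 117] min [301.0, 61.0, 7.0] max [326.0, 118.0, 18.0] [158.0, 66.0, 47.0]
[195, 237, 27, 9, 72] min [300.0, -41.0, 6.0] max [323.0, 31.0, 17.0] [133.0, 101.0, 72.0]
[364, 236, 21, 6, 81] min [300.0, -443.0, 112.0] max [311.0, -400.0, 220.0] [111.0, 97.0, 79.0]
red top [485.75773836  44.60403119 109.16267324] [448.62463295  33.48074314  21.33379274] [504.60429991  89.6141456  115.51811816]
(400, 763, 3)
```

View pics/crop0.png

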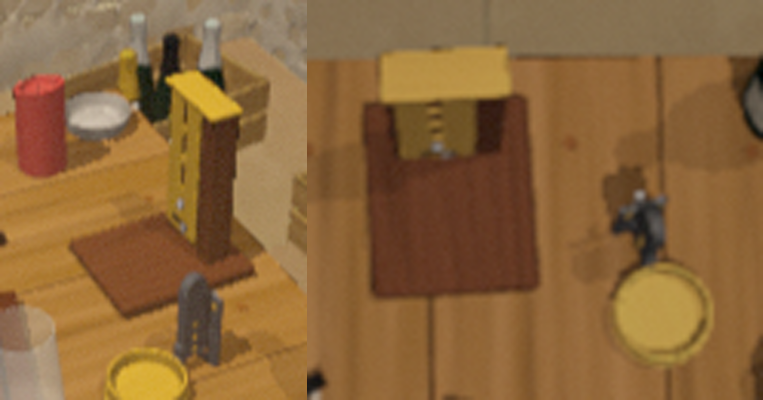

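The crop shows the post facing the robot, with slots and the grey catch on its strip. The bracket stands with its cup towards the robot and its hooks away, slightly turned.

Run:
```python
from h import *
np.set_printoptions(precision=1,suppress=True)
for n in("side","top"):
    c=dict(np.load(n+"0.npz"));P=cloud(c);H,S,V=cv2.split(cv2.cvtColor(c["color"],cv2.COLOR_RGB2HSV));X,Y,Z=np.moveaxis(P,-1,0)
    print("==",n)
    ft=(X>430)&(X<600)&(Y>-235)&(Y<-80)&(Z>11)&(Z<19)
    r=cv2.minAreaRect(P[ft][:,:2].astype(np.float32));print("foot rect",r)
    cap=(X>520)&(X<620)&(Y>-235)&(Y<-80)&(Z>183)
    r=cv2.minAreaRect(P[cap][:,:2].astype(np.float32));print("cap",r,np.median(Z[cap]),P[cap].mean(0))
    st=(X>520)&(X<620)&(Y>-235)&(Y<-80)&(Z>25)&(Z<170)&(abs(H.astype(int)-25)<8)&(S>120)
    q=P[st]; 
    # robust line x = a+b y
    A=np.c_[np.ones(len(q)),q[:,1]+160,q[:,2]-90]; w=np.ones(len(q),bool)
    for _ in range(8):
        k=np.linalg.lstsq(A[w],q[w,0],rcond=None)[0];e=q[:,0]-A@k;w=abs(e)<4
    print("strip x=",k,w.sum(),len(q),"y",np.percentile(q[:,1],[1,50,99]),e[w].std())
    cup=(X>380)&(X<480)&(Y>-360)&(Y<-270)&(Z>-5)&(Z<35)&(abs(H.astype(int)-26)<8)&(S>140)&(V>100)
    rim=cup&(Z>14)
    k_,lab,sts,_=cv2.connectedComponentsWithStats(rim.astype(np.uint8))
    rr=P[rim];print("rim n",rim.sum(),"encl",cv2.minEnclosingCircle(rr[:,:2].astype(np.float32)),np.median(rr[:,2]))
    pl=(X>440)&(X<530)&(Y>-360)&(Y<-250)&(Z>25)&(Z<112)&(S<110)
    q=P[pl];print("plate pts",len(q),q.mean(0))
    for zz in((40,60),(60,79),(79,110)):
        t=q[(q[:,2]>zz[0])&(q[:,2]<zz[1])]
        if len(t)>3:print(zz,len(t),t.min(0),t.max(0),t.mean(0))
    can=(X>440)&(X<520)&(Y>20)&(Y<100)&(Z>108)&((H<8)|(H>170))
    print("candle",cv2.minEnclosingCircle(P[can][:,:2].astype(np.float32)),np.median(Z[can]))
    tt=(X>300)&(X<600)&(Y>-300)&(Y<100)&(abs(Z)<5);print("table",np.median(Z[tt]))
```

```text
== side
foot rect ((520.557861328125, -155.45486450195312), (146.8628692626953, 128.48187255859375), 2.8108878135681152)
cap ((563.1400756835938, -155.47784423828125), (33.65449905395508, 83.86814880371094), 3.255582094192505) 189.10791676426533 [ 561.3 -158.3  188.7]
strip x= [549.2  -0.1  -0. ] 365 377 y [-174.9 -148.2 -119.9] 0.9637582521399013
rim n 154 encl ((431.567626953125, -311.5296325683594), 36.109901428222656) 18.89460655601482
plate pts 283 [ 484.2 -301.8   65.1]
(40, 60) 68 [ 468.  -309.3   40.6] [ 504.1 -295.    59.9] [ 487.4 -302.3   49.7]
(60, 79) 71 [ 467.8 -309.6   60.2] [ 502.6 -292.    78.9] [ 485.  -301.7   69.9]
(79, 110) 89 [ 467.7 -308.8   79.5] [ 503.4 -295.2  107.9] [ 480.2 -301.    93.1]
candle ((479.959228515625, 56.791900634765625), 25.95730972290039) 111.23741218643727
table 1.1351568562207603
== top
foot rect ((518.5262451171875, -157.6085662841797), (145.93521118164062, 123.39580535888672), 2.8212883472442627)
cap ((561.2144775390625, -155.32066345214844), (34.4382209777832, 83.6265640258789), 3.6313652992248535) 187.11423745935053 [ 560.5 -155.3  187.1]
strip x= [546.6  -0.   -0. ] 221 227 y [-172.3 -146.  -121. ] 0.7710869029353886
rim n 93 encl ((429.6868591308594, -312.16119384765625), 35.60651779174805) 19.311766510672896
plate pts 127 [ 484.1 -293.7   72.6]
(40, 60) 18 [ 466.  -302.1   40.2] [ 493.9 -277.9   57.5] [ 483.4 -289.9   50.1]
(60, 79) 33 [ 466.2 -308.6   60.9] [ 507.3 -277.4   79. ] [ 489.4 -293.6   71.6]
(79, 110) 57 [ 466.2 -305.1   79. ] [ 498.8 -278.3  109. ] [ 482.2 -295.6   94.2]
candle ((479.6793518066406, 51.15388488769531), 25.735673904418945) 110.81853026551653
table -1.0204288654806533
```

```bash
cat >> h.py <<'E'
from scipy.spatial.transform import Rotation as R
def go(arm,xyz,yaw=None):
    "rows needed: shift in tool axes (mm), turn (deg) for TCP at xyz, tool x at yaw deg, pointing down"
    s=arm.sense();w,x,y,z=s["tcp_rot"];r=R.from_quat([x,y,z,w])
    out=r.inv().apply(np.array(xyz)-s["eef_pos"]);t=np.zeros(3)
    if yaw is not None:
        t=(r.inv()*R.from_euler("z",yaw,degrees=True)*R.from_euler("x",180,degrees=True)).as_rotvec(degrees=True)
    print("shift",out.round(1),"turn",t.round(1),"at",s["eef_pos"].round(1),"F",s["contact_force"].round(1),"t",round(s["clock"],2),"w",round(s["grip_width"]*85.4,1))
E
python3 - <<'E'
from h import *
from bench import arm
np.set_printoptions(precision=1,suppress=True)
for n in("side","top"):
    c=dict(np.load(n+"0.npz"));P=cloud(c);H,S,V=cv2.split(cv2.cvtColor(c["color"],cv2.COLOR_RGB2HSV));X,Y,Z=np.moveaxis(P,-1,0)
    q=P[(X>440)&(X<530)&(Y>-360)&(Y<-250)&(Z>83)&(Z<112)];print(n,len(q),cv2.minAreaRect(q[:,:2].astype(np.float32)))
    print(q[np.argsort(-q[:,2])][:22:1][:, :].round(0).tolist())
    # catch & slots on strip: dark or grey pixels in strip area
    a=(X>540)&(X<575)&(Y>-178)&(Y<-115)&(Z>30)&(Z<165)&~((abs(H.astype(int)-25)<9)&(S>110)&(V>70))
    k,lab,st,ce=cv2.connectedComponentsWithStats(a.astype(np.uint8))
    # intersect rays with strip plane x=548-0.055*(y+156)
    for i in range(1,k):
        if st[i,4]<3:continue
        d=c["pose"][:3,:3]@np.linalg.inv(c["mtx"])@[*ce[i],1];o=c["pose"][:3,3];nn=np.array([1,.055,0]);t=(548-.055*156-o@nn)/(d@nn)
        print(st[i].tolist(),"on strip",o+t*d,"col",c["color"][lab==i].mean(0))
go(arm,(480,150,240),10)
E
```

```text
side 78 ((481.48455810546875, -298.80694580078125), (26.912853240966797, 10.516866683959961), 10.921908378601074)
[[481.0, -295.0, 108.0], [483.0, -300.0, 108.0], [483.0, -296.0, 108.0], [481.0, -299.0, 107.0], [477.0, -301.0, 107.0], [477.0, -295.0, 106.0], [487.0, -299.0, 106.0], [487.0, -294.0, 106.0], [476.0, -298.0, 106.0], [479.0, -304.0, 105.0], [481.0, -300.0, 105.0], [474.0, -297.0, 105.0], [481.0, -295.0, 105.0], [483.0, -301.0, 105.0], [475.0, -301.0, 104.0], [473.0, -299.0, 104.0], [478.0, -301.0, 104.0], [473.0, -303.0, 104.0], [471.0, -302.0, 103.0], [487.0, -300.0, 103.0], [477.0, -303.0, 102.0], [483.0, -302.0, 102.0]]
[296, 167, 1, 3, 3] on strip [ 549.5 -182.9  163.8] col [83.  53.  28.3]
[295, 172, 2, 4, 5] on strip [ 549.3 -180.2  145. ] col [97.4 64.2 32.6]
[295, 177, 2, 6, 7] on strip [ 549.4 -181.6  125.5] col [89.1 57.7 32.3]
[289, 181, 1, 3, 3] on strip [ 547.6 -149.1   96. ] col [101.7  69.3  32.3]
[287, 189, 3, 4, 8] on strip [ 547.5 -146.9   62.4] col [146.1 127.9 107.9]
[294, 190, 2, 3, 3] on strip [ 549.4 -180.7   83.1] col [99.3 68.3 38.7]
[294, 194, 2,
[... 629 characters left out ...]
], [483.0, -297.0, 103.0], [472.0, -302.0, 103.0], [475.0, -297.0, 103.0], [480.0, -297.0, 103.0], [472.0, -297.0, 103.0], [486.0, -292.0, 103.0], [478.0, -299.0, 103.0], [478.0, -297.0, 102.0], [483.0, -294.0, 102.0]]
[267, 141, 4, 15, 22] on strip [ 549.1 -175.9   99.9] col [68.5 43.1 23.1]
[246, 143, 3, 13, 15] on strip [ 545.9 -118.   109.8] col [62.6 38.4 22.1]
[257, 142, 3, 1, 3] on strip [ 547.5 -146.8  166.3] col [82.  54.7 27.3]
[256, 152, 9, 5, 25] on strip [ 547.7 -149.7   38.3] col [101.7  80.9  62.3]
[252, 156, 3, 1, 3] on strip [ 546.6 -130.5   26.9] col [100.7  69.3  34.3]
shift [424.8 405.5  -8.9] turn [  0.1   0.  -25. ] at [174.6 651.6 230.5] F [ 0.2 -0.1 -0.2] t 0.1 w 85.4
```

```bash
python3 -m jog '[425,405,-9,0,0,-28,60,425,405,-9,0,0,-28,60,425,405,-9,0,0,-28,60,425,405,-9,0,0,-28,60,425,405,-9,0,0,-28,60,425,405,-9,0,0,-28,60,425,405,-9,0,0,-28,60,425,405,-9,0,0,-28,60,425,405,-9,0,0,-28,60,425,405,-9,0,0,-28,60,425,405,-9,0,0,-28,60,425,405,-9,0,0,-28,60]'
python3 - <<'E'
from h import *
from bench import arm
go(arm,(480.5,-299.5,240),13)
E
```

```text
clock: 1.3
eef_pos: [481.1, 148.3, 240.3]
tcp_rot: [0.0, 0.994, 0.113, -0.0]
contact_force: [1.3, 1.4, -1.2]
grip_width: 0.702
grip_force: 0.0
shift [-1.009e+02  4.363e+02  3.000e-01] turn [ 0.  0. -0.] at [481.1 148.3 240.3] F [ 1.3  1.4 -1.2] t 1.3 w 60.0
```

```bash
python3 -m jog '[-101,436,0,0,0,0,60,-101,436,0,0,0,0,60,-101,436,0,0,0,0,60,-101,436,0,0,0,0,60,-101,436,0,0,0,0,60,-101,436,0,0,0,0,60,-101,436,0,0,0,0,60,-101,436,0,0,0,0,60,-101,436,0,0,0,0,60,-101,436,0,0,0,0,60,-101,436,0,0,0,0,60,-101,436,0,0,0,0,60]'
python3 - <<'E'
from h import *
from bench import arm
np.set_printoptions(precision=1,suppress=True)
go(arm,(480.5,-299.5,74),13)
c=arm.read_camera("side");cv2.imwrite("pics/s1.png",cv2.resize(c["color"][120:290,200:400,::-1],None,fx=3.5,fy=3.5))
P=cloud(c);X,Y,Z=np.moveaxis(P,-1,0)
q=P[(X>440)&(X<530)&(Y>-360)&(Y<-250)&(Z>83)&(Z<112)];print(cv2.minAreaRect(q[:,:2].astype(np.float32)),q[:,2].max())
q=P[(X>400)&(X<560)&(Y>-400)&(Y<-220)&(Z>225)&(Z<262)];print("fingers",len(q),q.min(0),q.max(0))
E
```

```text
clock: 2.5
eef_pos: [479.9, -296.2, 240.0]
tcp_rot: [-0.0, 0.994, 0.113, -0.0]
contact_force: [0.2, 1.1, 0.3]
grip_width: 0.705
grip_force: 0.0
shift [ -0.    3.4 166. ] turn [-0.  0.  0.] at [ 479.9 -296.2  240. ] F [0.2 1.1 0.3] t 2.5 w 60.2
((481.2237243652344, -298.79901123046875), (29.018341064453125, 11.455181121826172), 12.315528869628906) 108.50909244152535
fingers 94 [ 462.1 -341.2  244.9] [ 495.7 -253.8  262. ]
```

View pics/s1.png

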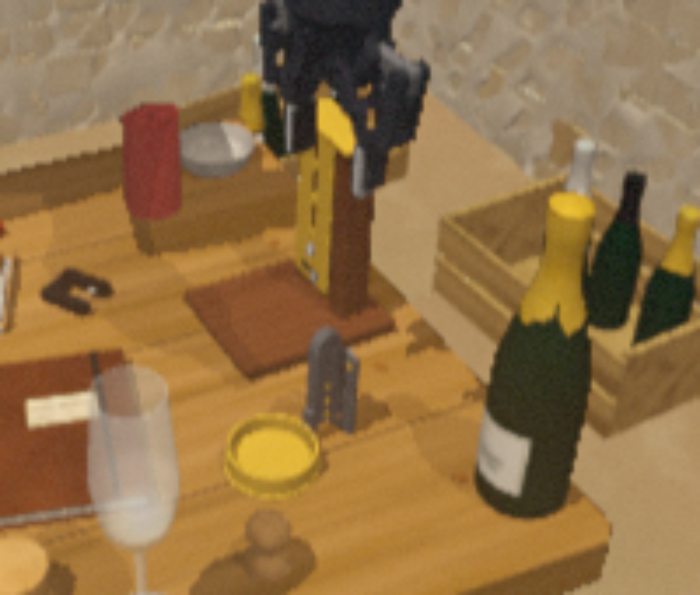

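The picture shows the open gripper centred above the bracket plate at about (330,380), with the bottle clear to the right. I'll go down and close.

```bash
python3 -m jog '[0,3,50,0,0,0,60,0,3,100,0,0,0,60,0,3,130,0,0,0,60,0,3,150,0,0,0,60,0,3,160,0,0,0,60,0,3,166,0,0,0,60,0,3,166,0,0,0,60,0,3,166,0,0,0,20,0,3,166,0,0,0,20,0,3,166,0,0,0,20,0,3,166,0,0,0,20,0,3,166,0,0,0,16]'
python3 -m jog '[0,0,0,0,0,0,5,0,0,0,0,0,0,5,0,0,0,0,0,0,5,0,0,0,0,0,0,5,0,0,0,0,0,0,5,0,0,0,0,0,0,5]'
```

```text
clock: 3.75
eef_pos: [480.8, -299.8, 74.6]
tcp_rot: [0.0, 0.994, 0.113, 0.0]
contact_force: [-0.8, -0.1, -0.3]
grip_width: 0.184
grip_force: 0.0
clock: 4.35
eef_pos: [480.8, -299.7, 74.4]
tcp_rot: [0.0, 0.994, 0.113, 0.0]
contact_force: [0.3, 1.1, 2.0]
grip_width: 0.106
grip_force: 61.5
```

```bash
python3 -m jog '[0,0,-20,0,0,0,5,0,0,-50,0,0,0,5,0,0,-66,0,0,0,5,0,0,-66,0,0,0,5]'
python3 - <<'E'
from h import *
from bench import arm
go(arm,(496.6,-150.3,140),3.2)
E
```

```text
clock: 4.75
eef_pos: [481.8, -300.1, 142.2]
tcp_rot: [0.001, 0.994, 0.113, 0.002]
contact_force: [-0.7, -0.1, -3.4]
grip_width: 0.104
grip_force: 60.8
shift [  48.1 -142.6    2.1] turn [ 0.1 -0.2  9.8] at [ 481.8 -300.1  142.2] F [-0.7 -0.1 -3.4] t 4.75 w 8.9
```

```bash
python3 -m jog '[12,-35,0,0,0,3,5,24,-70,0,0,0,6,5,36,-105,0,0,0,9.8,5,44,-130,0,0,0,9.8,5,48,-142,0,0,0,9.8,5,48,-142,0,0,0,9.8,5,48,-142,0,0,0,9.8,5,48,-142,0,0,0,9.8,5]'
python3 - <<'E'
from h import *
from bench import arm
np.set_printoptions(precision=1,suppress=True)
go(arm,(496.6,-150.3,140),3.2)
ims=[]
for n in("side","top"):
    c=arm.read_camera(n);np.savez(n+"2.npz",**c);P=cloud(c);X,Y,Z=np.moveaxis(P,-1,0);H,S,V=cv2.split(cv2.cvtColor(c["color"],cv2.COLOR_RGB2HSV))
    br=(abs(H.astype(int)-26)<8)&(S>140)&(V>90)
    r=P[br&(Z>76)&(Z<92)&(X>400)&(X<495)];print(n,"cup",cv2.minEnclosingCircle(r[:,:2].astype(np.float32)),np.median(r[:,2]),len(r))
    a=c["color"][125:235,220:340] if n=="side" else c["color"][115:225,210:330]
    ims.append(cv2.resize(a[:,:,::-1],(400,367)))
cv2.imwrite("pics/c2.png",np.hstack(ims))
E
```

```text
clock: 5.55
eef_pos: [495.2, -151.3, 139.8]
tcp_rot: [0.0, 1.0, 0.028, -0.0]
contact_force: [-0.6, 0.3, -3.6]
grip_width: 0.106
grip_force: 60.9
shift [ 1.4 -0.9 -0.2] turn [ 0.   0.1 -0. ] at [ 495.2 -151.3  139.8] F [-0.6  0.3 -3.6] t 5.55 w 9.0
side cup ((452.02410888671875, -156.51217651367188), 42.65134811401367) 82.74096599807382 182
top cup ((443.1338806152344, -155.9454345703125), 35.47938919067383) 83.68741108624624 118
```

View pics/c2.png

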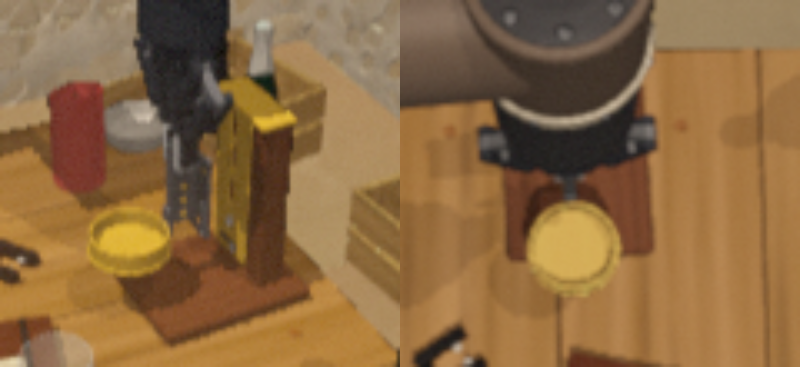

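The bracket hangs level in front of the post, cup rim at top-view crop (573,248). The tabs face the strip, so I'll advance to feel for the slots.

```bash
python3 -m jog '[5,-1,0,0,0,0,5,10,-1,0,0,0,0,5,15,-1,0,0,0,0,5,18,-1,0,0,0,0,5,20,-1,0,0,0,0,5,22,-1,0,0,0,0,5,24,-1,0,0,0,0,5,24,-1,0,0,0,0,5]'
python3 -m jog '[1,0,0,0,0,0,5,2,0,0,0,0,0,5,2,0,0,0,0,0,5]'
```

```text
clock: 6.45
eef_pos: [519.7, -148.2, 140.3]
tcp_rot: [0.0, 1.0, 0.028, 0.0]
contact_force: [-0.7, 0.0, -3.8]
grip_width: 0.104
grip_force: 60.9
clock: 6.75
eef_pos: [521.6, -148.1, 140.4]
tcp_rot: [0.0, 1.0, 0.028, 0.0]
contact_force: [1.0, 0.2, -3.9]
grip_width: 0.105
grip_force: 60.9
```

```bash
python3 -m jog '[1,0,0,0,0,0,5,2,0,0,0,0,0,5,2,0,0,0,0,0,5]'
python3 -m jog '[1,0,0,0,0,0,5,2,0,0,0,0,0,5,2,0,0,0,0,0,5]'
```

```text
clock: 7.05
eef_pos: [523.6, -148.0, 140.3]
tcp_rot: [0.0, 1.0, 0.028, 0.0]
contact_force: [-0.5, 0.5, -3.3]
grip_width: 0.103
grip_force: 60.9
clock: 7.35
eef_pos: [525.4, -147.9, 140.2]
tcp_rot: [0.0, 1.0, 0.028, -0.0]
contact_force: [-0.3, 0.4, -2.6]
grip_width: 0.109
grip_force: 61.0
```

```bash
python3 -m jog '[1,0,0,0,0,0,5,1,0,0,0,0,0,5,1,0,0,0,0,0,5]'
python3 -m jog '[1,0,0,0,0,0,5,1,0,0,0,0,0,5,1,0,0,0,0,0,5]'
```

```text
clock: 7.65
eef_pos: [525.6, -147.9, 140.1]
tcp_rot: [-0.0, 1.0, 0.028, -0.001]
contact_force: [-5.4, 0.0, -1.0]
grip_width: 0.106
grip_force: 61.3
clock: 7.95
eef_pos: [525.7, -147.9, 140.0]
tcp_rot: [-0.0, 1.0, 0.028, -0.002]
contact_force: [-8.3, 0.9, 0.7]
grip_width: 0.107
grip_force: 61.7
```

```bash
python3 -m jog '[-1,0,1,0,0,0,5,-1,0,2,0,0,0,5,-1,0,2,0,0,0,5]'
python3 -m jog '[0,0,1,0,0,0,5,0,0,2,0,0,0,5,0,0,2,0,0,0,5]'
```

```text
clock: 8.25
eef_pos: [525.6, -148.0, 138.3]
tcp_rot: [0.0, 1.0, 0.028, -0.001]
contact_force: [-7.0, 0.6, 0.6]
grip_width: 0.103
grip_force: 61.6
clock: 8.55
eef_pos: [525.7, -148.1, 136.5]
tcp_rot: [0.0, 1.0, 0.028, -0.001]
contact_force: [-6.1, -0.7, 1.7]
grip_width: 0.11
grip_force: 61.8
```

```bash
python3 -m jog '[0,0,1,0,0,0,5,0,0,2,0,0,0,5,0,0,2,0,0,0,5]'
python3 -m jog '[0,0,1,0,0,0,5,0,0,2,0,0,0,5,0,0,2,0,0,0,5]'
```

```text
clock: 8.85
eef_pos: [525.6, -148.1, 134.4]
tcp_rot: [0.0, 1.0, 0.028, -0.001]
contact_force: [-4.1, -1.3, -2.2]
grip_width: 0.104
grip_force: 61.1
clock: 9.15
eef_pos: [525.6, -148.0, 132.0]
tcp_rot: [0.0, 1.0, 0.028, -0.001]
contact_force: [-4.4, -0.9, -0.6]
grip_width: 0.103
grip_force: 61.3
```

```bash
python3 -m jog '[0,0,1,0,0,0,5,0,0,1,0,0,0,5]'
python3 -m jog '[0,0,1,0,0,0,5,0,0,1,0,0,0,5]'
python3 -m jog '[0,0,1,0,0,0,5,0,0,1,0,0,0,5]'
```

```text
clock: 9.35
eef_pos: [525.6, -148.0, 131.1]
tcp_rot: [0.0, 1.0, 0.028, -0.001]
contact_force: [-5.2, -0.6, -0.4]
grip_width: 0.111
grip_force: 61.4
clock: 9.55
eef_pos: [525.6, -147.9, 130.0]
tcp_rot: [0.0, 1.0, 0.028, -0.001]
contact_force: [-5.7, -0.4, -1.1]
grip_width: 0.106
grip_force: 61.4
clock: 9.75
eef_pos: [525.6, -148.0, 129.0]
tcp_rot: [0.0, 1.0, 0.028, -0.001]
contact_force: [-5.7, 0.0, -1.7]
grip_width: 0.106
grip_force: 61.3
```

```bash
python3 -m jog '[0,0,1,0,0,0,5,0,0,1,0,0,0,5]'
python3 -m jog '[0,0,1,0,0,0,5,0,0,1,0,0,0,5]'
python3 -m jog '[0,0,1,0,0,0,5,0,0,1,0,0,0,5]'
```

```text
clock: 9.95
eef_pos: [525.6, -148.0, 128.1]
tcp_rot: [0.0, 1.0, 0.028, -0.001]
contact_force: [-6.0, -0.9, -0.8]
grip_width: 0.105
grip_force: 61.3
clock: 10.15
eef_pos: [525.6, -148.0, 127.1]
tcp_rot: [0.0, 1.0, 0.028, -0.001]
contact_force: [-5.6, 0.2, -0.5]
grip_width: 0.107
grip_force: 61.3
clock: 10.35
eef_pos: [525.7, -148.0, 126.8]
tcp_rot: [0.0, 1.0, 0.028, -0.001]
contact_force: [-8.3, 0.6, 5.2]
grip_width: 0.107
grip_force: 62.1
```

Run:
```python
from h import *
from bench import arm
np.set_printoptions(precision=1,suppress=True)
s=arm.sense();print(s["eef_pos"],s["contact_force"],s["moment"])
ims=[]
for n in("side","top"):
    c=arm.read_camera(n);np.savez(n+"3.npz",**c);P=cloud(c);X,Y,Z=np.moveaxis(P,-1,0);H,S,V=cv2.split(cv2.cvtColor(c["color"],cv2.COLOR_RGB2HSV))
    br=(abs(H.astype(int)-26)<8)&(S>140)&(V>90)
    r=P[br&(Z>62)&(Z<82)&(X>420)&(X<520)];print(n,"cup",cv2.minEnclosingCircle(r[:,:2].astype(np.float32)),np.median(r[:,2]),len(r))
    dark=(S<110)&(Z>55)&(Z<128)&(X>500)&(X<552)&(Y>-175)&(Y<-115);q=P[dark];print("plate",len(q),q.min(0),q.max(0))
    cap=(X>520)&(X<620)&(Y>-235)&(Y<-80)&(Z>183)&(Z<194)&br;print("cap",P[cap].mean(0) if cap.any() else 0)
    a=c["color"][130:230,240:340] if n=="side" else c["color"][115:225,210:330]
    ims.append(cv2.resize(a[:,:,::-1],None,fx=5 if n=="side" else 2.2,fy=5 if n=="side" else 4.545454,interpolation=cv2.INTER_CUBIC))
cv2.imwrite("pics/c3.png",np.hstack(ims))
```

```text
[ 525.7 -148.   126.8] [-8.3  0.6  5.2] [-0.   2.8 -0.1]
side cup ((475.62115478515625, -151.39056396484375), 36.188297271728516) 69.28506346932386 186
plate 199 [ 510.5 -165.8   55.1] [ 547.9 -138.8  127.8]
cap [ 567.3 -176.4  188.6]
top cup ((473.42816162109375, -151.9203338623047), 35.507564544677734) 70.56754121780602 124
plate 19 [ 509.7 -153.5   81.3] [ 512.9 -145.2  124.3]
cap 0
```

View pics/c3.png

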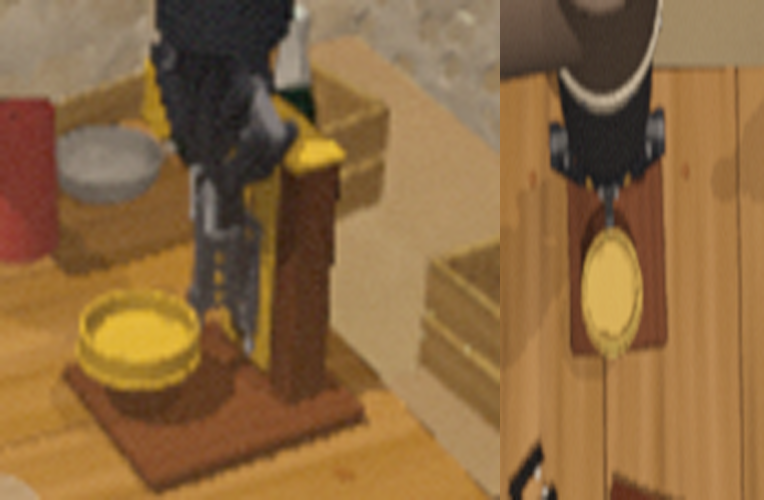

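The side view shows the bracket's plate against the strip, cup rim at (138,335), no gap visible. Pressing on in small steps.

```bash
python3 -m jog '[0,0,0.6,0,0,0,5,0,0,0.6,0,0,0,5]'
python3 -m jog '[0,0,0.6,0,0,0,5,0,0,0.6,0,0,0,5]'
```

```text
clock: 10.65
eef_pos: [525.7, -148.1, 126.7]
tcp_rot: [0.0, 1.0, 0.028, -0.0]
contact_force: [-9.5, 0.7, 8.5]
grip_width: 0.109
grip_force: 62.8
clock: 10.85
eef_pos: [525.7, -148.1, 126.6]
tcp_rot: [0.0, 1.0, 0.028, -0.0]
contact_force: [-10.9, 1.0, 12.8]
grip_width: 0.108
grip_force: 63.4
```

```bash
python3 -m jog '[0,0,0.7,0,0,0,5,0,0,1.2,0,0,0,5,0,0,1.2,0,0,0,5]'
python3 -m jog '[0,0,-4,0,0,0,5,0,0,-4,0,0,0,5,0,0,-4,0,0,0,5]'
python3 -m jog '[0,0,-1.5,0,0,0,5,0,0,-1.5,0,0,0,5]'
python3 -m jog '[0,0,-1,0,0,0,5,0,0,-1,0,0,0,5]'
```

```text
clock: 11.15
eef_pos: [525.8, -148.1, 126.3]
tcp_rot: [0.0, 1.0, 0.028, -0.0]
contact_force: [-15.0, 3.0, 20.9]
grip_width: 0.106
grip_force: 64.6
clock: 11.45
eef_pos: [525.6, -147.9, 128.0]
tcp_rot: [-0.0, 1.0, 0.028, -0.001]
contact_force: [-6.7, -0.0, 0.6]
grip_width: 0.106
grip_force: 61.5
clock: 11.65
eef_pos: [525.6, -147.8, 129.0]
tcp_rot: [-0.0, 1.0, 0.028, -0.001]
contact_force: [-4.9, 0.2, -2.8]
grip_width: 0.104
grip_force: 60.8
clock: 11.85
eef_pos: [525.6, -147.7, 129.4]
tcp_rot: [-0.0, 1.0, 0.028, -0.001]
contact_force: [-4.9, -0.6, -10.7]
grip_width: 0.108
grip_force: 59.9
```

The upward tug is blocked about 3 mm above the stop, so the catch is out. Pressing back home.

```bash
python3 -m jog '[0,0,2,0,0,0,5,0,0,4,0,0,0,5,0,0,5,0,0,0,5,0,0,6,0,0,0,5,0,0,6,0,0,0,5]'
python3 -m jog '[-1.5,0,-2,0,0,0,5,-1.5,0,-2,0,0,0,5]'
```

```text
clock: 12.35
eef_pos: [525.8, -148.2, 126.5]
tcp_rot: [0.0, 1.0, 0.028, -0.0]
contact_force: [-15.1, 2.6, 14.7]
grip_width: 0.101
grip_force: 63.6
clock: 12.55
eef_pos: [525.6, -148.0, 127.4]
tcp_rot: [0.0, 1.0, 0.028, 0.001]
contact_force: [-5.3, 0.0, -0.9]
grip_width: 0.106
grip_force: 61.4
```

```bash
python3 -m jog '[0,0,1.2,0,0,0,5,0,0,1.2,0,0,0,5]'
python3 -m jog '[0,0,0,0,0,0,20,0,0,0,0,0,0,30,0,0,0,0,0,0,40,0,0,0,0,0,0,40,0,0,0,0,0,0,40]'
python3 - <<'E'
from h import *
from bench import arm
np.set_printoptions(precision=1,suppress=True)
c=arm.read_camera("top");P=cloud(c);X,Y,Z=np.moveaxis(P,-1,0);H,S,V=cv2.split(cv2.cvtColor(c["color"],cv2.COLOR_RGB2HSV))
br=(abs(H.astype(int)-26)<8)&(S>140)&(V>90)
r=P[br&(Z>62)&(Z<82)&(X>420)&(X<520)];print("cup",cv2.minEnclosingCircle(r[:,:2].astype(np.float32)),np.median(r[:,2]),len(r))
go(arm,(480,54,240),0)
E
```

```text
clock: 12.75
eef_pos: [525.6, -148.1, 126.6]
tcp_rot: [0.0, 1.0, 0.028, 0.001]
contact_force: [-8.1, 1.1, 8.9]
grip_width: 0.105
grip_force: 62.5
clock: 13.25
eef_pos: [525.4, -147.8, 125.3]
tcp_rot: [0.0, 1.0, 0.028, 0.0]
contact_force: [-0.0, -0.2, 0.2]
grip_width: 0.468
grip_force: 0.0
cup ((473.7050476074219, -151.2006072998047), 35.70169448852539) 69.28299910559736 108
shift [ -33.8 -204.1 -114.8] turn [ 0.  -0.   3.2] at [ 525.2 -147.9  125.2] F [-0.5 -1.2 -0.9] t 13.3 w 40.0
```

```bash
python3 -m jog '[0,0,-20,0,0,0,40,0,0,-60,0,0,0,40,0,0,-100,0,0,0,60,0,0,-115,0,0,0,80,0,0,-115,0,0,0,80]'
python3 - <<'E'
from h import *
from bench import arm
from scipy.optimize import least_squares
np.set_printoptions(precision=1,suppress=True)
for n in("side","top"):
    c=dict(np.load(n+"0.npz"));P=cloud(c);X,Y,Z=np.moveaxis(P,-1,0);H,S,V=cv2.split(cv2.cvtColor(c["color"],cv2.COLOR_RGB2HSV))
    m=(X>440)&(X<520)&(Y>10)&(Y<110)&((H<8)|(H>170))&(S>120)
    q=P[m&(Z>15)&(Z<95)]
    f=lambda p:np.hypot(q[:,0]-p[0],q[:,1]-p[1])-28.5
    r=least_squares(f,[480,54],loss="soft_l1");t=P[m&(Z>104)];print(n,r.x,np.abs(r.fun).mean(),len(q),"top mean",t.mean(0),cv2.minAreaRect(t[:,:2].astype(np.float32)),t[:,2].max())
for n in("side","top"):
    c=arm.read_camera(n);P=cloud(c);X,Y,Z=np.moveaxis(P,-1,0);H,S,V=cv2.split(cv2.cvtColor(c["color"],cv2.COLOR_RGB2HSV))
    br=(abs(H.astype(int)-26)<8)&(S>140)&(V>90)
    r=P[br&(Z>62)&(Z<82)&(X>420)&(X<520)];print("cup",cv2.minEnclosingCircle(r[:,:2].astype(np.float32)),np.median(r[:,2]),len(r))
go(arm,(480,54,240),0)
E
```

```text
clock: 13.8
eef_pos: [526.5, -148.0, 243.3]
tcp_rot: [0.0, 1.0, 0.028, 0.003]
contact_force: [-0.5, -0.1, -1.1]
grip_width: 0.936
grip_force: 0.0
side [480.   63.5] 1.3171168790101675 304 top mean [480.7  46.1 109.4] ((481.4709777832031, 53.98653793334961), (51.872005462646484, 43.891258239746094), 29.666278839111328) 116.8337721935851
top [477.8  61.4] 5.261486787760996 175 top mean [481.1  48.2 108.3] ((476.8817138671875, 56.381553649902344), (48.562477111816406, 53.91641616821289), 70.76273345947266) 115.51811815857582
cup ((475.7831115722656, -150.23089599609375), 37.67153549194336) 68.56568339649027 156
cup ((473.68060302734375, -152.43467712402344), 36.2481575012207) 69.75312170514246 106
shift [ -33.5 -204.     0.1] turn [-0.  -0.   3.2] at [ 524.8 -147.8  240. ] F [-0.3  0.5  0.4] t 13.9 w 79.8
```

```bash
python3 -m jog '[-33,-50,0,0,0,3.2,85,-33,-100,0,0,0,3.2,85,-33,-150,0,0,0,3.2,85,-33,-190,0,0,0,3.2,85,-33,-210,0,0,0,3.2,85,-33,-210,0,0,0,3.2,85,-33,-210,0,0,0,3.2,85]'
python3 - <<'E'
from h import *
from bench import arm
np.set_printoptions(precision=1,suppress=True)
ims=[]
for n in("side","top"):
    c=arm.read_camera(n);a=c["color"]
    ims.append(cv2.resize((a[80:200,190:310] if n=="side" else a[110:230,130:250])[:,:,::-1],(390,390),interpolation=cv2.INTER_CUBIC))
    P=cloud(c);X,Y,Z=np.moveaxis(P,-1,0);H,S,V=cv2.split(cv2.cvtColor(a,cv2.COLOR_RGB2HSV))
    m=((H<8)|(H>170))&(S>120)&(X>430)&(X<530)&(Y>0)&(Y<120)
    for z in(30,50,70,90,107):
        q=P[m&(abs(Z-z)<10)]
        if len(q)>5:print(n,z,len(q),q.min(0)[:2],q.max(0)[:2])
    q=P[(X>430)&(X<530)&(Y>-20)&(Y<140)&(Z>238)&(Z<275)];print("fingers",q.min(0),q.max(0)) if len(q) else 0
cv2.imwrite("pics/c4.png",np.hstack(ims));go(arm,(479,60,75),0)
E
```

```text
clock: 14.6
eef_pos: [479.7, 60.1, 239.0]
tcp_rot: [0.0, 1.0, 0.001, -0.001]
contact_force: [0.3, -0.1, -0.1]
grip_width: 0.997
grip_force: 0.0
side 30 71 [452.   31.1] [499.6  62.1]
side 50 79 [452.   28.8] [507.1  65.4]
side 70 82 [450.9  31.2] [500.5  65. ]
side 90 97 [452.8  32.8] [501.4  83.1]
side 107 121 [451.1  31.5] [505.3  83.1]
fingers [469.2   2.  251.7] [489.9 107.9 274.9]
top 30 35 [449.4  33.1] [481.5  72.5]
top 50 31 [449.2  32.9] [484.   71.8]
top 70 35 [449.7  32.8] [482.8  71.6]
top 90 223 [449.8  32.9] [498.1  88.6]
top 107 254 [449.3  32.1] [504.5  88.6]
fingers [467.1   2.3 254.3] [474.9 113.3 274.3]
shift [ -0.7  -0.9 164.4] turn [ 0.   0.1 -0. ] at [480.   59.2 239.4] F [ 0.2 -0.1 -0.1] t 14.7 w 85.1
```

View pics/c4.png

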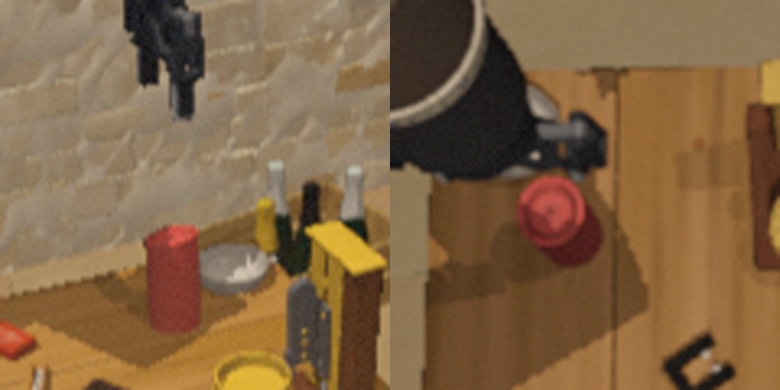

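The picture shows the fingers above the candle, top-view crop (553,212), centre about (477.5, 60.3), and candle and tasting cup undisturbed.

```bash
python3 -m jog '[-2.5,-1,40,0,0,0,85,-2.5,-1,80,0,0,0,85,-2.5,-1,110,0,0,0,85,-2.5,-1,140,0,0,0,85,-2.5,-1,165,0,0,0,85,-2.5,-1,178,0,0,0,85,-2.5,-1,183,0,0,0,85,-2.5,-1,183,0,0,0,75,-2.5,-1,183,0,0,0,66,-2.5,-1,183,0,0,0,60,-2.5,-1,183,0,0,0,52,-2.5,-1,183,0,0,0,52]'
python3 -m jog '[0,0,0,0,0,0,50,0,0,0,0,0,0,50,0,0,0,0,0,0,50,0,0,0,0,0,0,50]'
```

```text
clock: 15.9
eef_pos: [478.6, 61.2, 58.4]
tcp_rot: [-0.0, 1.0, 0.0, 0.001]
contact_force: [0.1, -0.4, 5.3]
grip_width: 0.651
grip_force: 60.4
clock: 16.3
eef_pos: [478.5, 61.2, 58.4]
tcp_rot: [-0.0, 1.0, 0.0, 0.001]
contact_force: [-0.9, -0.2, 5.8]
grip_width: 0.651
grip_force: 60.4
```

```bash
python3 -m jog '[0,0,-15,0,0,0,50,0,0,-40,0,0,0,50,0,0,-75,0,0,0,50,0,0,-110,0,0,0,50,0,0,-120,0,0,0,50,0,0,-120,0,0,0,50]'
python3 - <<'E'
from h import *
from bench import arm
go(arm,(475.5,-151.1,178),0)
E
```

```text
clock: 16.9
eef_pos: [478.5, 61.5, 179.1]
tcp_rot: [-0.001, 1.0, 0.0, 0.002]
contact_force: [0.7, -0.5, -3.4]
grip_width: 0.651
grip_force: 62.1
shift [ -3.1 212.6   0.6] turn [-0.1 -0.2  0. ] at [478.5  61.5 179.1] F [ 0.7 -0.5 -3.4] t 16.9 w 55.6
```

```bash
python3 -m jog '[-3,20,0,0,0,0,50,-3,55,0,0,0,0,50,-3,90,0,0,0,0,50,-3,125,0,0,0,0,50,-3,160,0,0,0,0,50,-3,190,0,0,0,0,50,-3,205,0,0,0,0,50,-3,212,0,0,0,0,50,-3,213,0,0,0,0,50,-3,213,0,0,0,0,50,-3,213,0,0,0,0,50]'
python3 - <<'E'
from h import *
from bench import arm
np.set_printoptions(precision=1,suppress=True)
ims=[]
for n in("side","top"):
    c=arm.read_camera(n);a=c["color"]
    ims.append(cv2.resize((a[120:240,220:340] if n=="side" else a[110:230,200:320])[:,:,::-1],(390,390),interpolation=cv2.INTER_CUBIC))
    P=cloud(c);X,Y,Z=np.moveaxis(P,-1,0);H,S,V=cv2.split(cv2.cvtColor(a,cv2.COLOR_RGB2HSV))
    m=((H<8)|(H>170))&(S>140)&(V>80)&(X>420)&(X<530)&(Y>-220)&(Y<-90)&(Z>100)
    q=P[m];print(n,len(q),q.min(0),q.max(0))
    br=(abs(H.astype(int)-26)<8)&(S>140)&(V>90)
    r=P[br&(Z>62)&(Z<82)&(X>420)&(X<520)];print("cup",r.min(0),r.max(0))
cv2.imwrite("pics/c5.png",np.hstack(ims));go(arm,(475.5,-151.1,116),0)
E
```

```text
clock: 18.0
eef_pos: [474.8, -151.3, 176.9]
tcp_rot: [-0.0, 1.0, 0.0, -0.0]
contact_force: [-0.4, -0.8, -1.6]
grip_width: 0.652
grip_force: 62.1
side 531 [ 446.9 -181.3  120. ] [ 498.7 -123.9  238.7]
cup [ 440.3 -185.8   62.2] [ 508.8 -113.9   75.1]
top 202 [ 436.2 -177.6  135.7] [ 468.2 -124.8  323.4]
cup [ 438.8 -185.1   63.5] [ 484.7 -117.8   73.8]
shift [ 0.6 -0.2 61.2] turn [-0.  -0.   0.1] at [ 474.9 -151.3  177.2] F [ 0.3 -0.1 -0.8] t 18.1 w 55.5
```

View pics/c5.png

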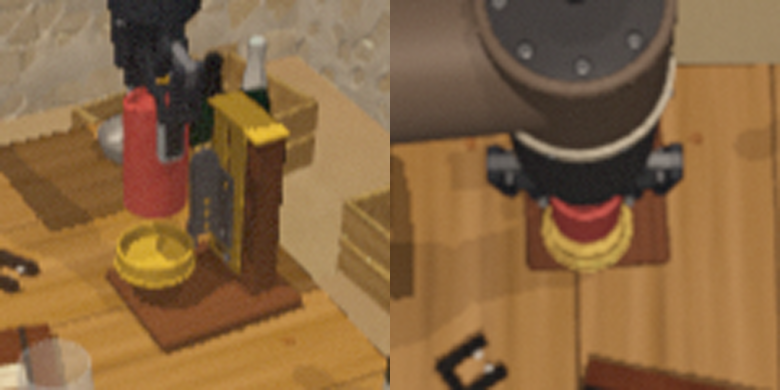

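Candle hangs upright over the cup, its side-view base at (155,210) directly above cup (155,250), centres agreeing within about 1 mm. I'll lower it.

```bash
python3 -m jog '[0,0,15,0,0,0,50,0,0,30,0,0,0,50,0,0,38,0,0,0,50,0,0,44,0,0,0,50,0,0,48,0,0,0,50,0,0,52,0,0,0,50,0,0,55,0,0,0,50,0,0,57,0,0,0,50,0,0,57,0,0,0,50]'
python3 -m jog '[0,0,1,0,0,0,50,0,0,2,0,0,0,50,0,0,2,0,0,0,50]'
python3 -m jog '[0,0,0.5,0,0,0,50,0,0,1,0,0,0,50,0,0,1,0,0,0,50]'
```

```text
clock: 19.0
eef_pos: [474.8, -152.1, 120.1]
tcp_rot: [-0.0, 1.0, -0.0, -0.0]
contact_force: [0.4, -0.4, -1.7]
grip_width: 0.651
grip_force: 62.1
clock: 19.3
eef_pos: [474.8, -152.1, 118.2]
tcp_rot: [-0.0, 1.0, -0.0, -0.0]
contact_force: [0.7, 0.7, -2.2]
grip_width: 0.652
grip_force: 62.1
clock: 19.6
eef_pos: [474.8, -152.1, 117.2]
tcp_rot: [-0.0, 1.0, -0.0, -0.0]
contact_force: [-0.4, -1.2, -2.7]
grip_width: 0.649
grip_force: 62.1
```

```bash
python3 -m jog '[0,0,0.5,0,0,0,50,0,0,1,0,0,0,50,0,0,1,0,0,0,50]'
python3 -m jog '[0,0,0.5,0,0,0,50,0,0,1,0,0,0,50,0,0,1,0,0,0,50]'
```

```text
clock: 19.9
eef_pos: [474.8, -152.0, 116.1]
tcp_rot: [-0.0, 1.0, -0.0, -0.0]
contact_force: [-0.7, 0.1, -2.0]
grip_width: 0.65
grip_force: 62.1
clock: 20.2
eef_pos: [474.8, -152.0, 115.1]
tcp_rot: [-0.0, 1.0, 0.0, -0.0]
contact_force: [0.2, 0.2, -1.7]
grip_width: 0.652
grip_force: 62.1
```

```bash
python3 -m jog '[0,0,0.5,0,0,0,50,0,0,1,0,0,0,50,0,0,1,0,0,0,50]'
python3 -m jog '[0,0,0.5,0,0,0,50,0,0,1,0,0,0,50,0,0,1,0,0,0,50]'
```

```text
clock: 20.5
eef_pos: [474.9, -152.1, 114.4]
tcp_rot: [0.0, 1.0, 0.0, 0.0]
contact_force: [-1.2, 0.2, 1.0]
grip_width: 0.648
grip_force: 62.4
clock: 20.8
eef_pos: [475.1, -152.2, 114.1]
tcp_rot: [0.0, 1.0, 0.0, 0.0]
contact_force: [-3.3, 0.9, 9.1]
grip_width: 0.65
grip_force: 63.0
```

```bash
python3 -m jog '[0,0,-1,0,0,0,50,0,0,-1,0,0,0,58,0,0,-1,0,0,0,62,0,0,-1,0,0,0,66,0,0,-1,0,0,0,72,0,0,-1,0,0,0,78,0,0,-1,0,0,0,84,0,0,-1,0,0,0,84,0,0,-1,0,0,0,84]'
python3 -m jog '[0,0,-10,0,0,0,84,0,0,-30,0,0,0,84,0,0,-60,0,0,0,84,0,0,-100,0,0,0,84,0,0,-140,0,0,0,84,0,0,-150,0,0,0,84,-60,0,-150,0,0,0,84,-60,0,-150,0,0,0,84]'
python3 - <<'E'
from h import *
from bench import arm
np.set_printoptions(precision=1,suppress=True)
ims=[]
for n in("side","top"):
    c=arm.read_camera(n);a=c["color"]
    ims.append(cv2.resize((a[120:240,220:340] if n=="side" else a[110:270,140:400])[:,:,::-1],(390,390) if n=="side" else (400,390),interpolation=cv2.INTER_CUBIC))
    P=cloud(c);X,Y,Z=np.moveaxis(P,-1,0);H,S,V=cv2.split(cv2.cvtColor(a,cv2.COLOR_RGB2HSV))
    m=((H<8)|(H>170))&(S>140)&(V>80)&(X>420)&(X<530)&(Y>-220)&(Y<-90)&(Z>80)&(Z<180)
    q=P[m];print(n,len(q),q.min(0),q.max(0))
    br=(abs(H.astype(int)-26)<8)&(S>140)&(V>90)
    r=P[br&(Z>62)&(Z<82)&(X>420)&(X<520)];print("cup",r.min(0),r.max(0),np.median(r[:,2]))
cv2.imwrite("pics/c6.png",np.hstack(ims))
E
```

```text
clock: 21.7
eef_pos: [474.8, -152.1, 114.2]
tcp_rot: [0.0, 1.0, 0.0, -0.0]
contact_force: [0.5, 0.5, 0.7]
grip_width: 0.981
grip_force: 0.0
clock: 22.5
eef_pos: [411.4, -152.0, 264.6]
tcp_rot: [-0.0, 1.0, -0.0, -0.0]
contact_force: [1.6, 0.5, 0.0]
grip_width: 0.984
grip_force: 0.0
side 583 [ 445.5 -182.5   80.5] [ 496.6 -130.7  171.7]
cup [ 440.3 -186.9   62.5] [ 508.4 -126.1   73.1] 67.88305336140024Traceback (most recent call last):
  File "<stdin>", line 10, in <module>
    return umr_minimum(a, axis, None, out, keepdims, initial, where)
ValueError: zero-size array to reduction operation minimum which has no identity
```

Run:
```python
from bench import arm
import cv2
a=arm.read_camera("side")["color"];cv2.imwrite("pics/c7.png",cv2.resize(a[120:240,220:370,::-1],(750,600),interpolation=cv2.INTER_CUBIC))
```

```text
(no output)
```

View pics/c7.png

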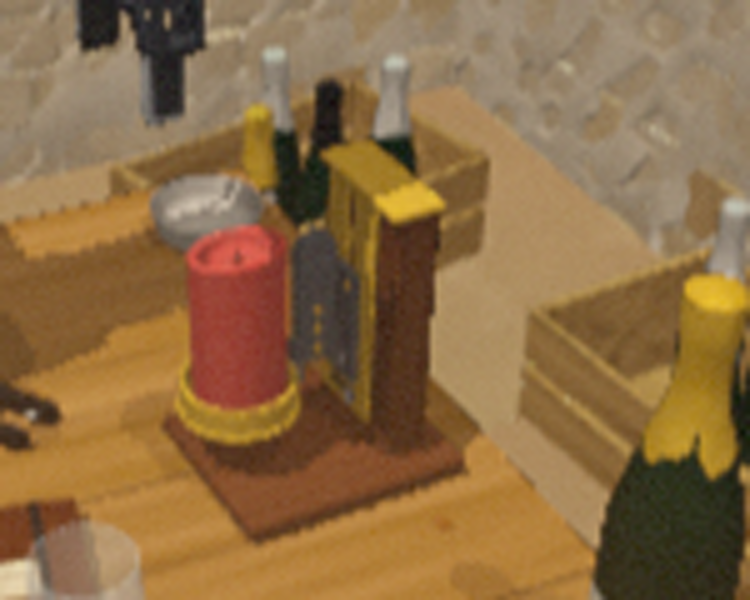

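The candle stands upright in the cup at (238,330). The bracket is flush on the strip in the lower two slots, with the steel catch showing in its window at about (348,392). The arm is clear.

```bash
python3 -c "
from bench import arm
print(arm.sign_off())"
```

```text
the job is handed in; nothing more can be done
None
```

The bracket is hooked in the lower two slots, pressed home at about 21–25 N and latched (an upward tug was blocked), the candle stands upright in its cup, and the job was handed in at about 23 s.

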